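Check a casting-plate gap with a taper gauge

TASK

Check the plate gap of the gel-casting stand: first slide the transport-lock cover by its knob all the way to its end stop so that the slot is uncovered, then take the taper gauge out of its holder and push it, blade down and upright, into the slot between the two plates until it drags snugly, with the sprung plate just pushed back but the gauge not forced in. Finish while still holding the gauge still at that depth, not letting go, and leave the marker and the tape rolls where they lie.

Things in the scene. Friction and masses are not known exactly. Their poses are not given: they have to be found in the camera images.
- stand: Fixed casting stand, grey base 172 x 98 x 12 mm with white cheeks and two steel rails (tops 90 mm above the worktop). Origin on the worktop straight below the middle of the slot; x axis along the slot (pointing away from the near end with the end stop), y across the gap, z up. The base reaches from x = -122 to +50 mm, the rails lie at y = +-24 to +-33 mm. The cover slides toward the stand's -x.
- lock (a joint): Transport-lock cover, a 66 x 50 x 4 mm steel sheet on top of the slot (top 89 mm above the worktop), value in m: 0 = slot covered, 0.066 = at the end stop, slot fully uncovered; it slides along the stand's -x, friction about 1.5 N, and stays where it is left.
- lock_knob (a point): Centre of the top of the cover's upright black knob: 20 mm along the slot x 14 mm across x 26 mm tall, top 115 mm above the worktop, standing on the cover sheet. Axes as the stand's.
- mouth (a point): Middle of the slot's mouth (within 2 mm), at the top of the plates, 81 mm above the worktop. Slot 60 mm long along x. The upper 9 mm of each plate flare outward by 6 mm; below that the faces are parallel, 5 to 7.4 mm apart (set differently each time, not readable here), to 62 mm below the mouth. Both plates float together up to 4 mm across the gap, so the slot centres itself on the blade.
- fixed_plate: Aluminium plate on the +y side of the slot, 60 x 8 x 62 mm; origin at the mouth's height (top of the plates) on the inner face's plane, x along the slot, y away from the gap, z up.
- sprung_plate: The same plate on the -y side, held on a stop by a spring: 3 N preload, then 5 N per mm pushed back (6 mm at most). Origin like the other's. The gauge drags snugly when each plate presses it with 4 to 12 N: 3 to 10 mm deeper than where it first became tight, the push along the blade then about 6 to 14 N. Over 20 N on a plate is forcing it.
- holder: Fixed grey pocket block on the worktop, 42 x 36 mm, 66 mm high (foot 66 x 58 mm), pocket 26 x 16 mm and 60 mm deep, open at the top. Origin at the middle of its underside, axes as the gauge's. The gauge stands in it at the start.
- gauge: Loose taper gauge, about 70 g: steel blade 20 mm wide (x), 60 mm long, evenly tapering in y from 3 mm thick at the tip to 12 mm at the shoulder; above it a black handle 30 (x) x 22 (y) x 52 mm, z = 60 to 112 mm. Origin at the tip, z up. Stands in the holder, tip 6 mm above the worktop. Grip the handle at its middle or higher: its lower end comes down to the rails' level.
- gauge_tip (a point): Middle of the blade's tip (the gauge's origin).
- gauge_grip (a point): Middle of the gauge's handle, 86 mm above the tip.
- marker: Loose marker pen lying on the worktop, about 140 mm long, a bystander. Origin at the middle of its underside.
- tape_1: Loose tape roll lying flat, 69 mm across, 19 mm high, a bystander. Origin at the middle of its underside.
- tape_2: Loose tape roll lying flat, 70 mm across, 13 mm high, a bystander. Origin at the middle of its underside.

How it is judged:
By the outcome, as a careful person would: the job done as asked, in the order asked, and still so for the second after the job is handed in, while the arm keeps its last pose, push and grip.
It also fails if it takes over 64 s, if anything falls off the work surface, if the arm or the gripper's body presses on something with over 40 N, if the wrist force passes 120 N, or if a joint passes its speed limit or range.

ROBOT

A 6-joint arm with a two-finger parallel gripper is mounted at the origin on a cart in front of the work surface, level with it; the furniture and walls round the work are solid. World frame = base frame: x ahead of the robot, y to its left, z up, the work surface at z = 0. Lengths are in m, angles in rad, forces in N, time in s.
With the tool pointing down it reaches from about 0.325 to 0.775 m from the base axis. Payload 5.5 kg.
Tool frame: the origin (TCP) lies between the finger pads; the fingertips stand 14 mm ahead of it and the grasp point (between the pads) lies 5 mm behind it; z points along the fingers, x is the direction in which the jaws open and shut, and the axes are right-handed (so a half turn about z gives the same grasp; the last joint's range is limited). The gripper opens to 85 mm and grips with 20 to 120 N. Pads are 22 mm wide; open, the fingers measure 114 mm over their backs; the gripper's body (76 mm by 85 mm) begins 54 mm behind the grasp point. The pads swing forward as they close: fully open they stand 13 mm farther back than shut.
Start: joints at [1.101, 0.091, 1.231, -0, 1.82, -0.057], TCP at [0.241, 0.55, 0.245] pointing down, gripper open.
Joint ranges: [-2.87, 2.87], [-0.86, 2.18], [0.17, 2.46], [-1.51, 4.65], [0.06, 2.69], [-2.65, 2.65]. Speed limits (rad/s): [2.57, 2.57, 3.01, 3.14, 3.14, 3.14].

INTERFACE

Orientations are given as a unit quaternion [x, y, z, w].
In Python, from plant import readout, snapshot, hand_in gives the robot as it stands. The module is installed in compiled form; this text tells all that it offers.
- The arm moves only by the tool drive_tool, never from a script. Its arguments are lists of equal length, an entry for each row: "slide": the shift along the tool's x, y, z scaled (see below), a list of three; "twist": the turn about the tool's z scaled (see below); "grip": the opening, from -1 (shut) to 1 (fully open). In form: {"slide": [[dx, dy, dz], ...], "twist": [twist, ...], "grip": [grip, ...]}. A call has 1 to 8 rows; each row is the pose to reach, as a shift and turn from the pose commanded when the call began, along the tool's axes at that moment, turning the shorter way round; what a row does not reach only later rows make up. The controller multiplies each number of a shift by 150 mm and each number of a turn by pi rad. A row lasts 1/8 s, in which the tool goes at most 62.5 mm and 10.7 degrees, less where a joint would pass 70% of its speed; a pose out of reach is approached as far as the arm can. A call with a number of a shift or a turn outside -1 to 1 is refused whole. A call with a gripper value outside its range is refused whole. The fingers move at their own pace and stop on an object; "force" is the grip in N (left out, the last holds). Time passes only in rows, so rows that repeat a pose let the fingers close. It gives the time, the measured TCP pose, the force and the opening at its end, in the units of the state.
- readout.read_state(): the state, without advancing time (a new reading comes with each control period).
- snapshot(name): name is "scene" or "top" or "wrist"; returns a dict with "color" (420x560x3 uint8, red, green, blue), "K" (3x3 intrinsics, pixels), "dist_coeffs" ([k1, k2, p1, p2, k3] as OpenCV has them; the pictures are not rectified), "rvec" (rotation vector, rad) and "tvec" (3), from world to camera coordinates, as OpenCV has them. Camera axes: x right, y down, z forward; pixel columns grow to the right and rows downward; lengths in m; the calibration is good to about 2 mm. A picture is of the moment at which its call begins. There is no depth.
- hand_in(): hands the job in, once; it reports no verdict.
The state is a dict: "clock": time; "q": joint angles; "qvel": joint speeds; "effort": joint torques, N m; "eef_pos": TCP position; "ee_rot": TCP orientation; "contact_force": force on the tool from outside, world axes, zero at the start; "ft_torque": the same for the moment, N m; "gripper_width": opening from 0.0 (shut) to 1.0 (fully open).
Only numpy, scipy, OpenCV 4.12 (cv2) and the standard library are available. Lean on these libraries where they do the work, as an engineer would, in place of code of your own. Each camera call takes 0.05 s, during which the arm holds its last target.

## Working session

There is one attempt and no reset: what is moved stays moved. The work goes in short steps, Python scripts to look and compute and a tool call to move; the robot and the scene stay as the last step left them, time stands still between calls to the robot, and variables do not carry over. Pictures are saved under pics/ and viewed, and the job is handed in when it is done.

Besides the shell and the picture viewer there is one more tool, called as a command line: name --pt "numbers of a row" for each row, then --argument value for the rest. drive_tool: Moves the arm, as the interface text tells. Shifts and turns lie within -1 to 1; 1 stands for 150 mm of shift or pi rad of turn. Its arguments: {"type":"object","properties":{"slide":{"type":"array","items":{"type":"array","items":{"type":"number"}}},"twist":{"type":"array","items":{"type":"number"}},"grip":{"type":"array","items":{"type":"number"}},"force":{"type":"number"}},"required":["slide","twist","grip"]}

```bash
mkdir -p pics
cat > h.py <<'E'
import numpy as np, cv2
from plant import readout, snapshot
def snap(name,fn):
    s=snapshot(name); cv2.imwrite('pics/'+fn+'.png',s['color'][:,:,::-1]); np.save('pics/'+fn+'.npy',s,allow_pickle=True); return s
def load(fn): return np.load('pics/'+fn+'.npy',allow_pickle=True).item()
def ray(s,p):
    n=cv2.undistortPoints(np.array([[p]],float),s['K'],np.array(s['dist_coeffs'],float)).reshape(2)
    R=cv2.Rodrigues(np.array(s['rvec'],float))[0]; t=np.array(s['tvec'],float).reshape(3)
    return -R.T@t, R.T@np.array([n[0],n[1],1.])
def onz(s,p,z):
    c,d=ray(s,p); return c+d*(z-c[2])/d[2]
def proj(s,P):
    return cv2.projectPoints(np.array(P,float).reshape(-1,3),np.array(s['rvec'],float),np.array(s['tvec'],float),s['K'],np.array(s['dist_coeffs'],float))[0].reshape(-1,2)
def tri(a,pa,b,pb):
    c1,d1=ray(a,pa);c2,d2=ray(b,pb);d1/=np.linalg.norm(d1);d2/=np.linalg.norm(d2)
    k=np.linalg.lstsq(np.c_[d1,-d2],c2-c1,rcond=None)[0]
    A=c1+k[0]*d1;B=c2+k[1]*d2
    return (A+B)/2,np.linalg.norm(A-B)
E
python3 - <<'E'
from h import *
np.set_printoptions(precision=4,suppress=True)
print(readout.read_state())
for n in('scene','top','wrist'): snap(n,n+'0')
E
```

```text
{'clock': 0.0, 'q': array([ 1.1013,  0.0919,  1.2319,  0.    ,  1.8198, -0.0567]), 'qvel': array([ 0.0001, -0.0029,  0.0007, -0.0003,  0.0001, -0.0002]), 'effort': array([  0.0002, -45.8718, -41.8039,   0.0001,   0.0112,   0.    ]), 'eef_pos': array([0.2406, 0.5494, 0.2441]), 'ee_rot': array([ 0.837 ,  0.5472, -0.0009,  0.0005]), 'contact_force': array([ 0.612 ,  0.1037, -0.5913]), 'ft_torque': array([ 0.0246, -0.0189,  0.0117]), 'gripper_width': 0.9993860322926683}
```

```bash
python3 -c "
import cv2,numpy as np
a=cv2.imread('pics/scene0.png');b=cv2.imread('pics/top0.png')
print(a.shape)"
```

```text
(420, 560, 3)
```

View pics/scene0.png

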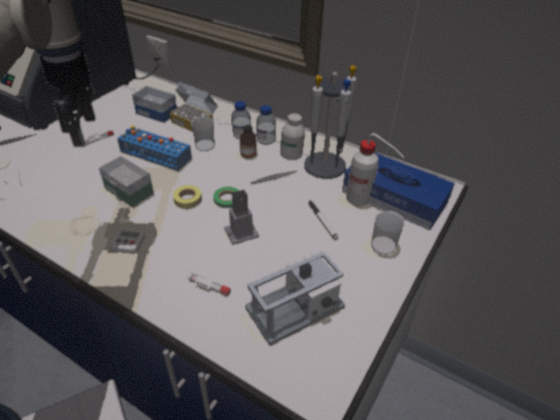

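View pics/top0.png

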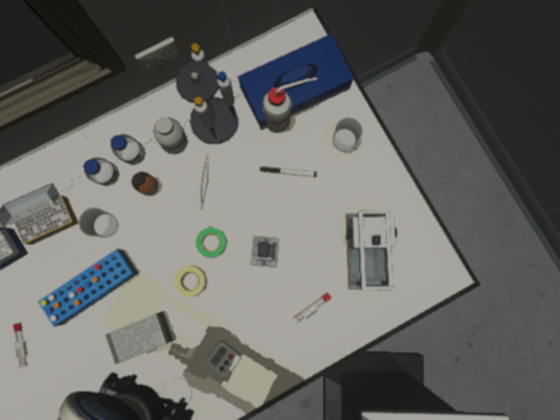

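View pics/wrist0.png

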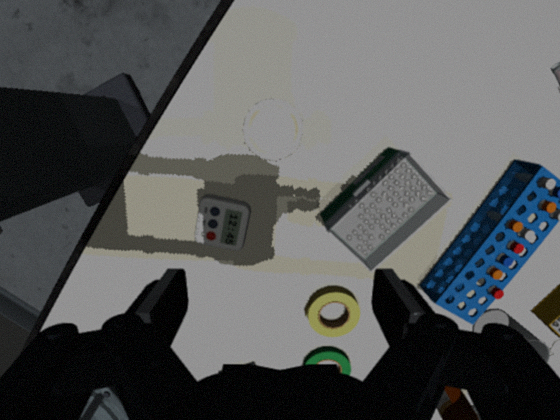

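The scene view shows the stand at about (300,295), the gauge and holder at (240,215), and the marker at (322,220). In the top view the stand is near (370,250), the knob at (376,240) and the gauge at (264,248). I'll zoom in on these.

Run:
```python
from h import *
np.set_printoptions(precision=4,suppress=True)
a=cv2.imread('pics/scene0.png');b=cv2.imread('pics/top0.png')
cv2.imwrite('pics/z1.png',cv2.resize(b[195:305,235:415],None,fx=4.4,fy=4.4,interpolation=cv2.INTER_CUBIC))
cv2.imwrite('pics/z2.png',cv2.resize(a[180:345,200:360],None,fx=3.6,fy=3.6,interpolation=cv2.INTER_CUBIC))
for n in('scene0','top0'):
    s=load(n);print(n,s['K'][0,0],ray(s,(280,210)))
t=load('top0')
for nm,p,z in[('knob',(376,240),.115),('gauge',(264,248),.118),('tape1',(190,281),.01),('tape2',(211,242),.01),('base',(371,250),.09)]:print(nm,onz(t,p,z))
```

```text
scene0 462.3357439424576 (array([ 0.2041, -0.3105,  0.7521]), array([ 0.3622,  0.6429, -0.675 ]))
top0 490.8252312815726 (array([0.4414, 0.3429, 1.1264]), array([ 0.1313,  0.0048, -0.9914]))
knob [0.517  0.1484 0.115 ]
gauge [0.4957 0.3789 0.118 ]
tape1 [0.4247 0.5464 0.01  ]
tape2 [0.5128 0.5031 0.01  ]
base [0.4975 0.1543 0.09  ]
```

View pics/z1.png

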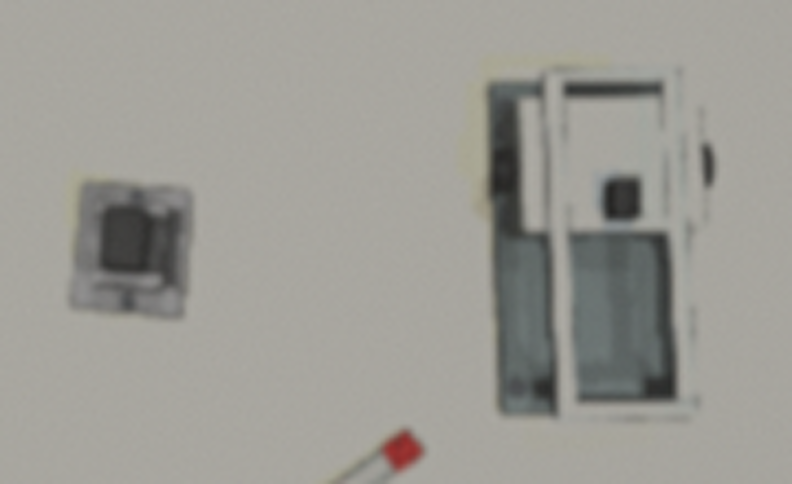

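View pics/z2.png

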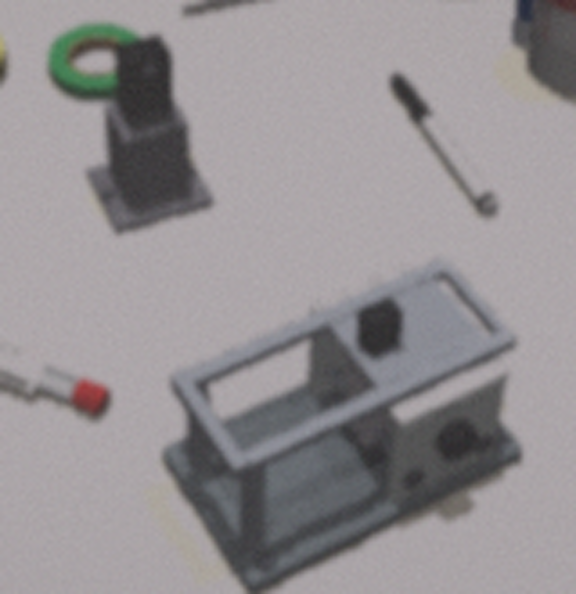

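```bash
cat >> h.py <<'E'
from scipy.spatial.transform import Rotation as Ro
def plan(target,yaw=None,st=None):
    """target TCP xyz, jaw-axis yaw deg(mod 180). prints slide/twist numbers"""
    st=st or readout.read_state(); R=Ro.from_quat(st['ee_rot']).as_matrix()
    d=R.T@(np.array(target)-st['eef_pos'])/.15
    cur=np.degrees(np.arctan2(R[1,0],R[0,0]))
    tw=0
    if yaw is not None:
        dy=(yaw-cur+90)%180-90; tw=-dy/180
    print('slide',d.round(4),'twist',round(tw,4),'curyaw',cur.round(2),'tilt',np.degrees(np.arccos(-R[2,2])).round(2))
E
python3 - <<'E'
from h import *
np.set_printoptions(precision=4,suppress=True)
t=load('top0');s=load('scene0')
T=lambda x,y:(235+(x+.5)/4.4-.5,195+(y+.5)/4.4-.5)
S=lambda x,y:(200+x/3.6,180+y/3.6)
for nm,p in[('Ltop',(547,72)),('Lbot',(560,414)),('Rtop',(681,70)),('Rbot',(695,404))]:print(nm,onz(t,T(*p),.09))
print('base',onz(t,T(490,85),.012),onz(t,T(503,412),.012))
for nm,p in[('Ltop',(440,262)),('Lbot',(175,378)),('Rtop',(515,340)),('Rbot',(240,465))]:print(nm,onz(s,S(*p),.09))
print('knob scene',onz(s,S(380,312),.115),'top',onz(t,T(624,196),.115))
print('gauge',onz(t,T(126,236),.118),onz(s,S(150,48),.118))
for p in[(104,207),(150,207),(104,272),(150,272)]:print(onz(t,T(*p),.118))
print('foot')
for p in[(85,182),(190,188),(70,308),(183,318)]:print(onz(t,T(*p),.003))
plan([.48,.25,.30],90)
st=readout.read_state()
w=load('wrist0');c,d=ray(w,(280,210));print(c,d, proj(w,st['eef_pos']))
R=Ro.from_quat(st['ee_rot']).as_matrix();print('cam in tool',R.T@(c-st['eef_pos']),R.T@d)
E
```

```text
Ltop [0.58   0.1796 0.09  ]
Lbot [0.4166 0.1737 0.09  ]
Rtop [0.5823 0.1148 0.09  ]
Rbot [0.4227 0.1098 0.09  ]
base [0.583 0.197 0.012] [0.4152 0.19   0.012 ]
Ltop [0.5745 0.1756 0.09  ]
Lbot [0.4145 0.1691 0.09  ]
Rtop [0.5803 0.1124 0.09  ]
Rbot [0.4198 0.1078 0.09  ]
knob scene [0.5158 0.1422 0.115 ] top [0.5187 0.1475 0.115 ]
gauge [0.4951 0.3804 0.118 ] [0.4966 0.3757 0.118 ]
[0.5084 0.391  0.118 ]
[0.5089 0.3696 0.118 ]
[0.4783 0.3902 0.118 ]
[0.4787 0.3688 0.118 ]
foot
[0.5289 0.4067 0.003 ]
[0.5268 0.352  0.003 ]
[0.4636 0.4126 0.003 ]
[0.4596 0.3542 0.003 ]
slide [-1.1889  2.2627 -0.3691] twist -0.1314 curyaw 66.35 tilt 0.09
[0.1724 0.5799 0.3731] [ 0.2534 -0.1099 -0.9612] [[278.4689 289.6574]]
cam in tool [ 0.0004 -0.0748 -0.1287] [0.0024 0.2763 0.9612]
```

drive_tool --pt "-0.2 0.32 -0.03" --pt "-0.4 0.64 -0.03" --pt "-0.573 0.907 -0.03" --pt "-0.573 0.907 -0.03" --twist '[0, 0, 0, 0]' --grip '[1, 1, 1, 1]'

```text
clock: 0.65
eef_pos: [0.3325, 0.4141, 0.2499]
ee_rot: [0.838, 0.545, 0.0, 0.0]
contact_force: [0.2, 0.3, 0.5]
gripper_width: 0.999
```

drive_tool --pt "-0.2 0.32 -0.03" --pt "-0.4 0.64 -0.03" --pt "-0.573 0.907 -0.03" --pt "-0.573 0.907 -0.03" --twist '[0, 0, 0, 0]' --grip '[1, 1, 1, 1]'

```text
clock: 1.15
eef_pos: [0.4221, 0.2816, 0.2539]
ee_rot: [0.838, 0.546, -0.0, 0.0]
contact_force: [0.9, 0.0, -0.8]
gripper_width: 1.001
```

Run:
```python
from h import *
plan([.51,.145,.27],1.9)
```

```text
slide [-0.5954  0.9043 -0.1069] twist 0.3568 curyaw 66.13 tilt 0.03
```

drive_tool --pt "-0.2 0.3 -0.1" --pt "-0.4 0.6 -0.1" --pt "-0.595 0.904 -0.107" --pt "-0.595 0.904 -0.107" --pt "-0.595 0.904 -0.107" --pt "-0.595 0.904 -0.107" --pt "-0.595 0.904 -0.107" --pt "-0.595 0.904 -0.107" --twist '[0.05, 0.1, 0.15, 0.2, 0.25, 0.3, 0.357, 0.357]' --grip '[0.3, 0.3, 0.3, 0.3, 0.3, 0.3, 0.3, 0.3]'

```text
clock: 2.15
eef_pos: [0.5091, 0.1486, 0.27]
ee_rot: [1.0, 0.02, -0.0, -0.0]
contact_force: [-0.5, -0.2, 0.5]
gripper_width: 0.645
```

Run:
```python
from h import *
snap('wrist','w1');snap('top','t1')
print(readout.read_state())
b=cv2.imread('pics/t1.png')
```

```text
{'clock': 2.25, 'q': array([ 2.18531601e-01, -8.97451486e-02,  1.36756899e+00,  4.33569290e-04,
        1.86408705e+00,  1.77011961e-01]), 'qvel': array([-0.00974683, -0.00388678,  0.00143331, -0.00297989, -0.00078488,
        0.00243653]), 'effort': array([ 5.90518629e-02, -3.76311958e+01, -4.16287279e+01,  1.18291433e-02,
        1.30311451e-03,  9.06425575e-02]), 'eef_pos': array([0.50920238, 0.14804993, 0.27012392]), 'ee_rot': array([ 9.99783186e-01,  2.08209550e-02, -1.96798877e-04, -1.72226619e-04]), 'contact_force': array([0.43512999, 0.50508315, 0.368101  ]), 'ft_torque': array([-0.00255807, -0.00205593, -0.06706543]), 'gripper_width': 0.6519644660771396}
```

View pics/w1.png

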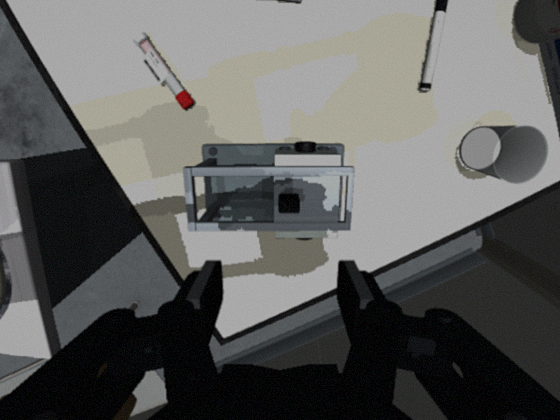

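The wrist view shows the stand frame spanning (185–353, 167–231), with the knob at (289,203) and the cover from x≈274 to 342. Next I'll measure these.

Run:
```python
from h import *
np.set_printoptions(precision=4,suppress=True)
w=load('w1')
g=cv2.cvtColor(w['color'],cv2.COLOR_RGB2GRAY)
cv2.imwrite('pics/z3.png',cv2.resize(w['color'][135:245,175:365,::-1],None,fx=4.2,fy=4.2,interpolation=cv2.INTER_CUBIC))
m=(g<45).astype(np.uint8); m[:,:270]=0;m[:,310:]=0;m[:185]=0;m[222:]=0
n,l,st,c=cv2.connectedComponentsWithStats(m);print(st,c)
for p in[(185,167),(353,167),(187,231),(352,231)]:print(onz(w,p,.09))
print(onz(w,(289,203),.115), onz(w,(274,185),.089),onz(w,(342,200),.089))
```

```text
[[     0      0    560    420 234657]
 [   270    185      4     33     87]
 [   286    188      1      1      1]
 [   278    189     22     24    449]
 [   270    220      4      2      6]] [[279.4862 209.5179]
 [271.2989 199.6897]
 [286.     188.    ]
 [288.3831 201.9376]
 [271.8333 220.6667]]
[0.4149 0.1746 0.09  ]
[0.5785 0.181  0.09  ]
[0.4141 0.1083 0.09  ]
[0.5844 0.1151 0.09  ]
[0.517  0.1488 0.115 ] [0.5024 0.1598 0.089 ] [0.5711 0.1473 0.089 ]
```

View pics/z3.png

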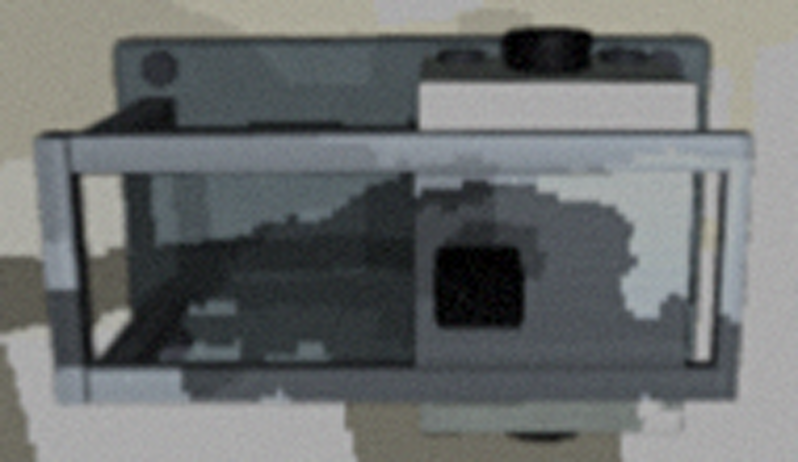

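Run:
```python
from h import *
plan([.517,.146,.109],2.1)
```

```text
slide [0.0518 0.0162 1.0741] twist 0.0016 curyaw 2.39 tilt 0.03
```

drive_tool --pt "0.052 0.016 0.3" --pt "0.052 0.016 0.55" --pt "0.052 0.016 0.75" --pt "0.052 0.016 0.9" --pt "0.052 0.016 0.9" --twist '[0, 0, 0, 0, 0]' --grip '[0.3, 0.3, 0.3, 0.3, 0.3]'

```text
clock: 2.88
eef_pos: [0.516, 0.145, 0.133]
ee_rot: [1.0, 0.02, -0.002, 0.0]
contact_force: [0.0, -0.0, 0.1]
gripper_width: 0.643
```

drive_tool --pt "0 0 0.1" --pt "0 0 0.173" --pt "0 0 0.173" --twist '[0, 0, 0]' --grip '[0.3, 0.3, 0.3]'

```text
clock: 3.25
eef_pos: [0.5168, 0.1447, 0.1083]
ee_rot: [1.0, 0.018, -0.001, 0.0]
contact_force: [-0.1, -0.9, 0.9]
gripper_width: 0.648
```

Run:
```python
from h import *
snap('wrist','w2')
print(readout.read_state()['eef_pos'],readout.read_state()['contact_force'])
```

```text
[0.51714558 0.14473342 0.10913124] [ 0.56441719 -0.16104208  0.25049183]
```

View pics/w2.png

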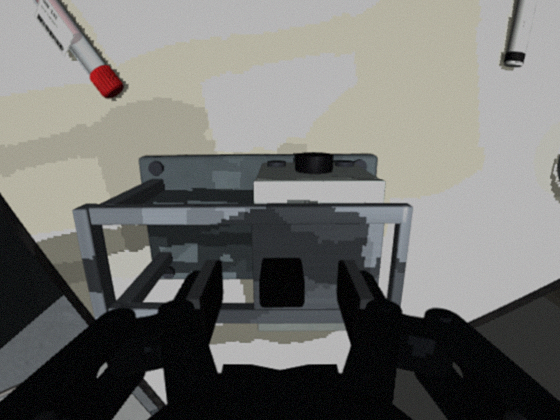

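The knob at (281,282) sits between the open fingers, so I'll close gently.

drive_tool --pt "0 0 0" --pt "0 0 0" --pt "0 0 0" --pt "0 0 0" --pt "0 0 0" --pt "0 0 0" --twist '[0, 0, 0, 0, 0, 0]' --grip '[-1, -1, -1, -1, -1, -1]' --force 20

```text
clock: 4.05
eef_pos: [0.5176, 0.1448, 0.11]
ee_rot: [1.0, 0.018, 0.001, -0.0]
contact_force: [-0.0, 0.1, 5.5]
gripper_width: 0.229
```

drive_tool --pt "-0.06 0 -0.007" --pt "-0.13 0 -0.007" --pt "-0.2 0 -0.007" --pt "-0.27 0 -0.007" --pt "-0.33 0 -0.007" --pt "-0.38 0 -0.007" --pt "-0.41 0 -0.007" --pt "-0.41 0 -0.007" --twist '[0, 0, 0, 0, 0, 0, 0, 0]' --grip '[-1, -1, -1, -1, -1, -1, -1, -1]'

```text
clock: 5.05
eef_pos: [0.4551, 0.1422, 0.1101]
ee_rot: [1.0, 0.018, -0.001, 0.0]
contact_force: [-1.9, -3.3, -0.2]
gripper_width: 0.228
```

drive_tool --pt "-0.015 0 0" --pt "-0.03 0 0" --pt "-0.03 0 0" --twist '[0, 0, 0]' --grip '[-1, -1, -1]'

```text
clock: 5.42
eef_pos: [0.4527, 0.1421, 0.1101]
ee_rot: [1.0, 0.018, 0.002, 0.0]
contact_force: [8.5, -3.4, -6.4]
gripper_width: 0.231
```

drive_tool --pt "-0.013 0 0" --pt "-0.02 0 0" --pt "-0.02 0 0" --twist '[0, 0, 0]' --grip '[-1, -1, -1]'

```text
clock: 5.8
eef_pos: [0.4524, 0.1421, 0.1101]
ee_rot: [1.0, 0.018, 0.005, -0.0]
contact_force: [22.4, -1.8, -13.2]
gripper_width: 0.232
```

The force rose at the stop. I'll unload, release, lift and look.

drive_tool --pt "0.02 0 0" --pt "0.028 0 0" --pt "0.028 0 0" --pt "0.028 0 0" --pt "0.028 0 0" --pt "0.028 0 0" --twist '[0, 0, 0, 0, 0, 0]' --grip '[-1, -1, 0.2, 0.2, 0.2, 0.2]'

```text
clock: 6.55
eef_pos: [0.4525, 0.1426, 0.1106]
ee_rot: [1.0, 0.018, 0.0, -0.0]
contact_force: [-0.5, -0.1, 0.1]
gripper_width: 0.604
```

drive_tool --pt "0 0 -0.2" --pt "0 0 -0.5" --pt "0.2 0 -0.8" --pt "0.4 0 -1" --pt "0.4 0 -1" --pt "0.4 0 -1" --twist '[0, 0, 0, 0, 0, 0]' --grip '[0.2, 0.2, 0.2, 0.2, 0.2, 0.2]'

```text
clock: 7.3
eef_pos: [0.5119, 0.1446, 0.2592]
ee_rot: [1.0, 0.018, -0.001, 0.0]
contact_force: [-0.2, -0.6, -0.6]
gripper_width: 0.603
```

Run:
```python
from h import *
w=snap('wrist','w3')
print(readout.read_state()['eef_pos'],readout.read_state()['contact_force'])
cv2.imwrite('pics/z4.png',cv2.resize(w['color'][130:260,170:370,::-1],None,fx=4,fy=4,interpolation=cv2.INTER_CUBIC))
```

```text
[0.51156164 0.1445265  0.25892658] [ 0.20900698  0.05776563 -0.56391105]
```

View pics/z4.png

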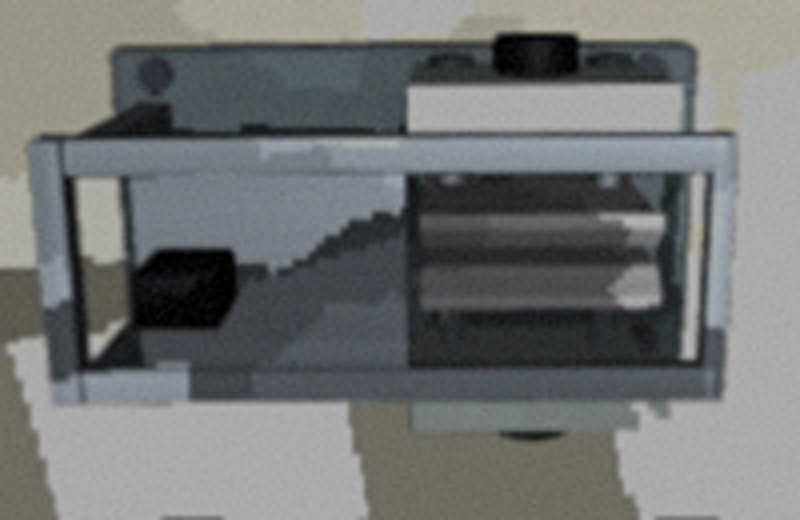

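Picture: the cover is at its near end, with the knob at zoom (185,288). The plates run from zoom x 420 to 660 and y 212 to 310, with the dark slot at y≈255. The slot is fully open. I'll compute the mouth position.

Run:
```python
from h import *
np.set_printoptions(precision=4,suppress=True)
w=load('w3')
Z=lambda x,y:(170+(x+.5)/4-.5,130+(y+.5)/4-.5)
for z in[(420,212),(665,212),(422,310),(660,310),(540,212),(540,310),(540,246),(540,266)]:print(z,onz(w,Z(*z),.081))
print('cover edge',onz(w,Z(408,270),.089),'frame')
for z in[(30,138),(737,135),(55,402),(722,398)]:print(z,onz(w,Z(*z),.09))
g=cv2.cvtColor(w['color'],cv2.COLOR_RGB2GRAY).astype(int)
for c in(285,295,305,315,325):print(c,g[165:225,c])
```

```text
(420, 212) [0.5055 0.1586 0.081 ]
(665, 212) [0.5654 0.1609 0.081 ]
(422, 310) [0.5068 0.1338 0.081 ]
(660, 310) [0.5663 0.136  0.081 ]
(540, 212) [0.5348 0.1597 0.081 ]
(540, 310) [0.5362 0.1349 0.081 ]
(540, 246) [0.5353 0.1512 0.081 ]
(540, 266) [0.5356 0.1462 0.081 ]
cover edge [0.5031 0.1459 0.089 ] frame
(30, 138) [0.4133 0.175  0.09  ]
(737, 135) [0.5791 0.1815 0.09  ]
(55, 402) [0.416  0.1092 0.09  ]
(722, 398) [0.582  0.1164 0.09  ]
285 [152 151 146 144 141 146 144 120  73  66  65  41  42  40  39  44  36  40
  53  84  86  84  74  59  62  57  50  46  45  38  47  57  73  74  75  73
  72  75  78  80  91  80  58  32  31  36  39  32  41  32  47  42  46  46
  40  35  35  63  83  84]
295 [150 150 154 144 142 145 144 122  67  28  36  42  41  42  38  43  42  41
  62  89  97  91  85  70  67  68  61  43  41  41  46  63  79  78  78  75
  72  78  78  81  89  84  57  32  26  19  35  44  48  48  43  46  39  45
  48  37  48  70  84  83]
305 [152 154 149 149 146 139 140 126  71  46  43  49  42  44  41  39  40  50
  78  91  97  95  81  73  72  67  58  46  37  39  45  60  80  75  81  77
  74  70  77  90  91  81  46  29  22  30  35  43  45  48  38  40  49  46
  38  36  47  70  86  89]
315 [156 153 153 145 149 146 142 123  70  46  45  46  49  52  44  44  40  47
  71  96 103  93  78  70  69  63  59  45  38  38  45  62  77  82  79  77
  76  78  77  86  90  81  50  25  26  32  40  44  44  45  45  46  47  43
  40  35  52  73  92  84]
325 [155 158 154 152 145 146 142 124  68  48  56  48  52  47  45  48  49  65
 118 153 127 109  86  68  71  69  62  50  49  40  45  64  86  96 113 133
 132 130 136 151 150 106  56  39  36  39  44  48  44  48  48  49  44  44
  35  35  50  75  88  90]
```

drive_tool --pt "0 -0.2 0" --pt "0 -0.4 0" --pt "0 -0.6 0" --pt "0 -0.8 0" --pt "0 -0.95 0" --pt "0 -0.95 0" --pt "0 -0.95 0" --pt "0 -0.95 0" --twist '[-0.05, -0.1, -0.15, -0.2, -0.25, -0.3, -0.35, -0.35]' --grip '[0.3, 0.3, 0.3, 0.3, 0.3, 0.3, 0.3, 0.3]'

```text
clock: 8.35
eef_pos: [0.5063, 0.2868, 0.2593]
ee_rot: [0.843, 0.538, -0.001, -0.0]
contact_force: [-0.0, 0.2, 0.4]
gripper_width: 0.65
```

Run:
```python
from h import *
plan([.493,.378,.26],90)
```

```text
slide [ 0.5136 -0.3368 -0.005 ] twist -0.1387 curyaw 65.04 tilt 0.11
```

drive_tool --pt "0.2 -0.12 0" --pt "0.4 -0.25 0" --pt "0.514 -0.337 0" --pt "0.514 -0.337 0" --twist '[-0.05, -0.1, -0.139, -0.139]' --grip '[0.3, 0.3, 0.3, 0.3]'

```text
clock: 8.85
eef_pos: [0.4929, 0.3791, 0.2594]
ee_rot: [0.707, 0.707, -0.001, -0.0]
contact_force: [0.2, 0.4, 0.9]
gripper_width: 0.649
```

Run:
```python
from h import *
w=snap('wrist','w4')
print(readout.read_state()['eef_pos'],readout.read_state()['ee_rot'])
```

```text
[0.49335488 0.37817536 0.25970425] [ 7.07563441e-01  7.06649482e-01 -6.97660892e-04  1.93987901e-05]
```

View pics/w4.png

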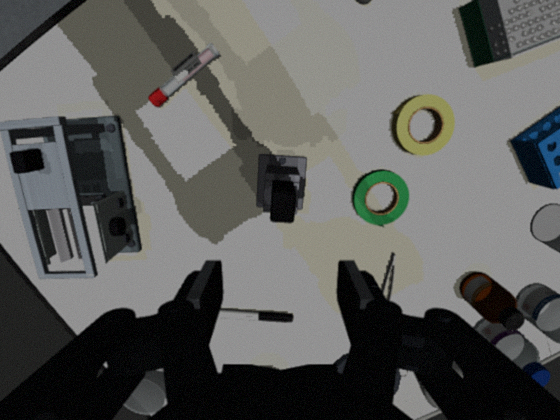

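The gauge handle is at (282,202), with the holder foot spanning (257–305, 153–208). I'll zoom in for the handle's outline.

Run:
```python
from h import *
np.set_printoptions(precision=4,suppress=True)
w=load('w4')
cv2.imwrite('pics/z5.png',cv2.resize(w['color'][140:235,240:325,::-1],None,fx=6,fy=6,interpolation=cv2.INTER_CUBIC))
g=cv2.cvtColor(w['color'],cv2.COLOR_RGB2GRAY)
m=(g<35).astype(np.uint8);m[:140]=0;m[235:]=0;m[:,:240]=0;m[:,325:]=0
n,l,st,c=cv2.connectedComponentsWithStats(m);
k=1+np.argmax(st[1:,4]);print(st[k],c[k])
```

```text
[ 257  154   48   68 1744] [279.3985 189.7919]
```

View pics/z5.png

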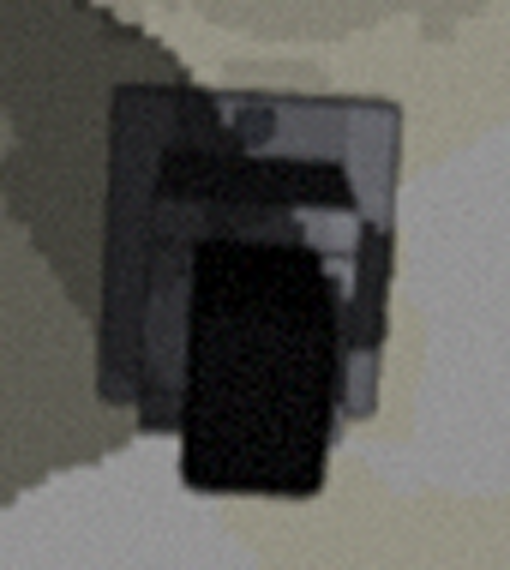

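Run:
```python
from h import *
np.set_printoptions(precision=4,suppress=True)
w=load('w4')
Z=lambda x,y:(240+(x+.5)/6-.5,140+(y+.5)/6-.5)
for z in[(183,489),(323,493),(337,295),(193,290),(190,350)]:print(z,onz(w,Z(*z),.118))
print('foot')
for z in[(115,87),(400,103),(97,395),(377,415)]:print(z,onz(w,Z(*z),.006))
v=cv2.imread('pics/w4.png',0)[140:235,240:325]
e=cv2.resize(v,None,fx=6,fy=6,interpolation=cv2.INTER_CUBIC).astype(float)*1
e=np.clip((v.astype(float))*3,0,255).astype(np.uint8);cv2.imwrite('pics/z6.png',cv2.resize(e,None,fx=6,fy=6,interpolation=cv2.INTER_CUBIC))
```

```text
(183, 489) [0.5063 0.3717 0.118 ]
(323, 493) [0.5069 0.3925 0.118 ]
(337, 295) [0.4769 0.3941 0.118 ]
(193, 290) [0.4762 0.3734 0.118 ]
(190, 350) [0.485  0.3729 0.118 ]
foot
(115, 87) [0.459  0.3555 0.006 ]
(400, 103) [0.4621 0.412  0.006 ]
(97, 395) [0.5222 0.3506 0.006 ]
(377, 415) [0.5265 0.4087 0.006 ]
```

View pics/z6.png

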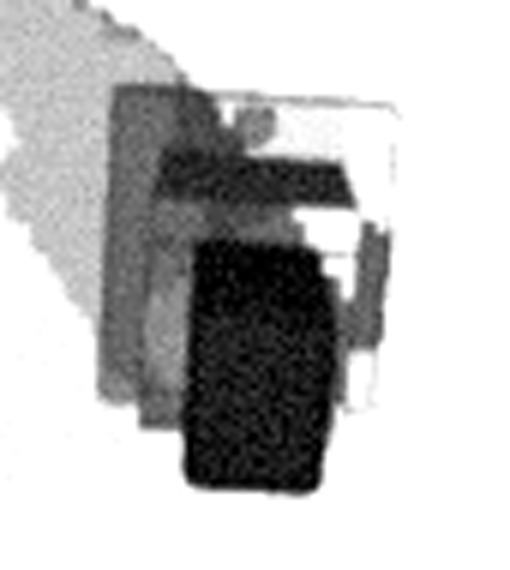

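Run:
```python
from h import *
plan([.4925,.3815,.094],86.5)
```

```text
slide [ 0.0233 -0.0047  1.1047] twist 0.019 curyaw 89.93 tilt 0.08
```

drive_tool --pt "0.023 -0.005 0.25" --pt "0.023 -0.005 0.5" --pt "0.023 -0.005 0.72" --pt "0.023 -0.005 0.85" --pt "0.023 -0.005 0.85" --twist '[0.019, 0.019, 0.019, 0.019, 0.019]' --grip '[0.3, 0.3, 0.3, 0.3, 0.3]'

```text
clock: 9.52
eef_pos: [0.4927, 0.3805, 0.1314]
ee_rot: [0.728, 0.686, -0.002, -0.0]
contact_force: [-0.4, -0.2, -0.6]
gripper_width: 0.651
```

Run:
```python
from h import *
w=snap('wrist','w5')
print(readout.read_state()['eef_pos'],readout.read_state()['contact_force'])
plan([.4925,.3815,.094],86.5)
```

```text
[0.49331769 0.38111442 0.13325788] [ 0.0393353  -0.03004986  0.09349262]
slide [ 0.0023 -0.0056  0.2617] twist 0.0005 curyaw 86.59 tilt 0.01
```

View pics/w5.png

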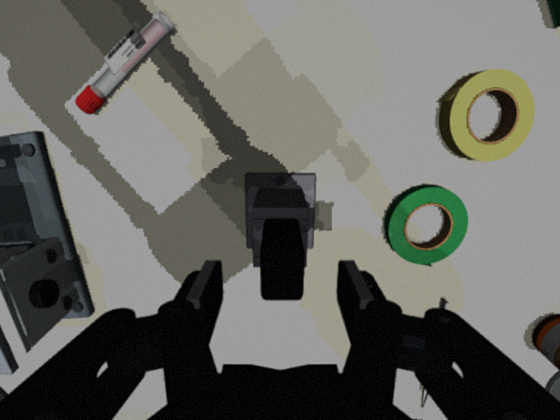

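The handle spans 262–303, centred between the fingers (221–340) and square to them. I'll lower and grip.

drive_tool --pt "0.002 -0.004 0.13" --pt "0.002 -0.004 0.26" --pt "0.002 -0.004 0.26" --pt "0.002 -0.004 0.26" --pt "0.002 -0.004 0.26" --pt "0.002 -0.004 0.26" --pt "0.002 -0.004 0.26" --pt "0.002 -0.004 0.26" --twist '[0, 0, 0, 0, 0, 0, 0, 0]' --grip '[0.3, 0.3, 0.3, -1, -1, -1, -1, -1]' --force 60

```text
clock: 10.58
eef_pos: [0.4929, 0.3822, 0.0948]
ee_rot: [0.727, 0.686, 0.001, 0.0]
contact_force: [0.6, -0.2, 2.8]
gripper_width: 0.249
```

Run:
```python
from h import *
print(readout.read_state())
```

```text
{'clock': 10.575, 'q': array([ 6.04993310e-01,  1.74916508e-01,  1.40609846e+00, -2.06846214e-05,
        1.55908154e+00, -9.07988130e-01]), 'qvel': array([-0.00061776, -0.00056456, -0.00098217,  0.00156196, -0.0002878 ,
       -0.00109056]), 'effort': array([ 8.68009147e-02, -4.66999984e+01, -3.92311156e+01,  5.96281537e-02,
       -1.35683114e-02,  1.72897421e-05]), 'eef_pos': array([0.49293227, 0.38218779, 0.09481294]), 'ee_rot': array([7.27248880e-01, 6.86373446e-01, 7.37943197e-04, 1.23121220e-04]), 'contact_force': array([ 0.62957728, -0.16243053,  2.8427522 ]), 'ft_torque': array([ 0.00751044, -0.02169733,  0.0359509 ]), 'gripper_width': 0.24906649213712553}
```

drive_tool --pt "0 0 -0.15" --pt "0 0 -0.35" --pt "0 0 -0.55" --pt "0 0 -0.8" --pt "0 0 -1" --pt "0 0 -1" --twist '[0, 0, 0, 0, 0, 0]' --grip '[-1, -1, -1, -1, -1, -1]'

```text
clock: 11.32
eef_pos: [0.4933, 0.3825, 0.2467]
ee_rot: [0.727, 0.686, 0.002, 0.0]
contact_force: [-0.1, -0.5, -1.8]
gripper_width: 0.252
```

Run:
```python
from h import *
snap('scene','s6');w=snap('wrist','w6')
st=readout.read_state();print(st['eef_pos'],st['contact_force'],st['gripper_width'])
a=cv2.imread('pics/s6.png');p=proj(load('s6'),st['eef_pos'])[0].astype(int);print(p)
cv2.imwrite('pics/z7.png',cv2.resize(a[p[1]-60:p[1]+60,p[0]-70:p[0]+70],None,fx=5,fy=5,interpolation=cv2.INTER_CUBIC))
plan([.52,.27,.245],92.2)
```

```text
[0.49241556 0.38189261 0.24238943] [ 0.34601463 -0.75178915 -2.11250922] 0.24726422727599098
[236 143]
slide [-0.7341  0.2266 -0.017 ] twist -0.0306 curyaw 86.69 tilt 0.09
```

View pics/z7.png

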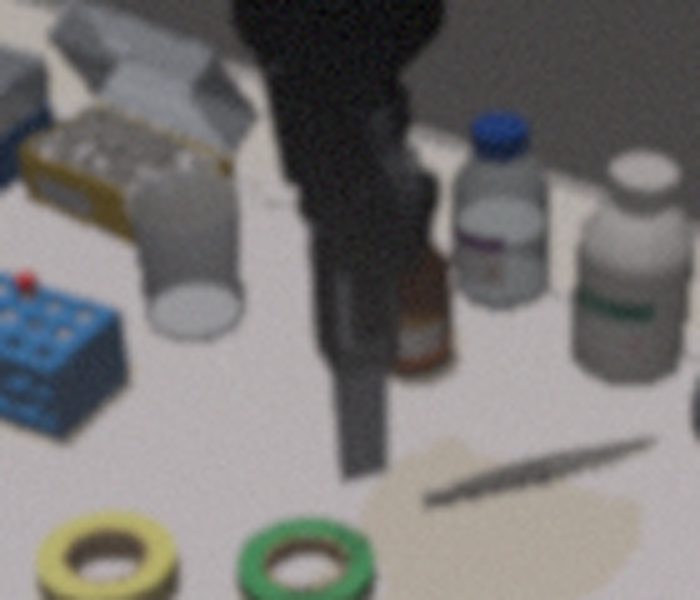

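View pics/w6.png

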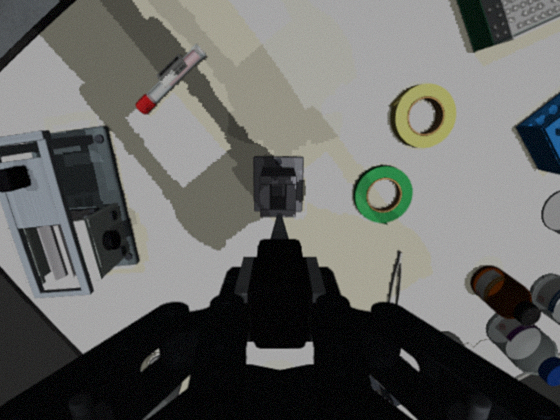

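The gauge is out and hangs straight. The tip is at about (280,215) in the wrist view and at (238,178) in the scene view.

Run:
```python
from h import *
np.set_printoptions(precision=4,suppress=True)
st=readout.read_state()
s=load('s6');w=load('w6')
P,e=tri(s,(166+362/5,83+475/5),w,(280,216));print(P,e)
R=Ro.from_quat(st['ee_rot']).as_matrix();print('tip in tool',R.T@(P-st['eef_pos']))
print(proj(w,st['eef_pos']+R@np.array([0,0,.0888])),proj(s,st['eef_pos']+R@np.array([0,0,.0888])))
plan([.52,.27,.245],92.2)
cv2.imwrite('pics/z8.png',cv2.resize(w['color'][200:300,230:330,::-1],None,fx=6,fy=6))
```

```text
[0.4901 0.3834 0.154 ] 0.00788187426107745
tip in tool [ 0.0015 -0.0023  0.0884]
[[277.5155 224.3055]] [[237.9799 179.0841]]
slide [-0.7341  0.2266 -0.017 ] twist -0.0306 curyaw 86.69 tilt 0.09
```

View pics/z8.png

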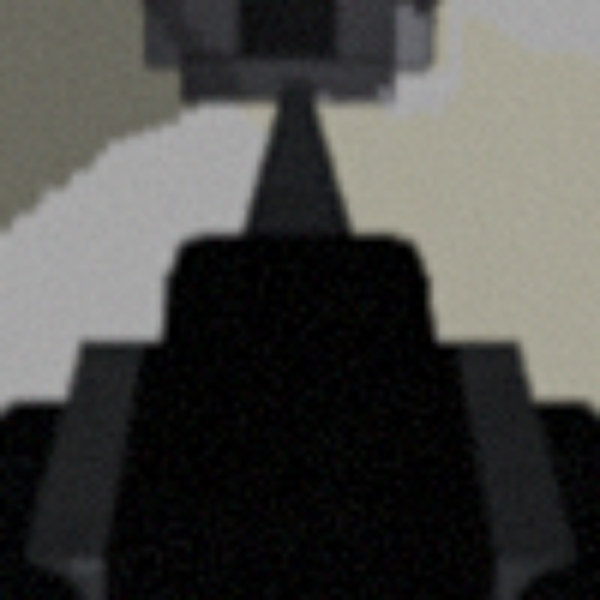

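drive_tool --pt "-0.2 0.06 0" --pt "-0.4 0.12 0" --pt "-0.6 0.18 0" --pt "-0.734 0.22 0" --pt "-0.734 0.22 0" --twist '[-0.01, -0.02, -0.03, -0.03, -0.03]' --grip '[-1, -1, -1, -1, -1]'

```text
clock: 12.05
eef_pos: [0.5192, 0.2689, 0.2425]
ee_rot: [0.695, 0.719, -0.001, -0.0]
contact_force: [0.4, 0.6, -0.3]
gripper_width: 0.246
```

Run:
```python
from h import *
plan([.536,.147,.245],92.2)
```

```text
slide [-0.8161  0.0841 -0.0161] twist -0.0014 curyaw 91.94 tilt 0.11
```

drive_tool --pt "-0.2 0.02 0" --pt "-0.4 0.04 0" --pt "-0.6 0.06 0" --pt "-0.75 0.08 0" --pt "-0.816 0.084 0" --pt "-0.816 0.084 0" --twist '[0, 0, 0, 0, 0, 0]' --grip '[-1, -1, -1, -1, -1, -1]'

```text
clock: 12.8
eef_pos: [0.5362, 0.1487, 0.2436]
ee_rot: [0.694, 0.72, -0.0, -0.0]
contact_force: [-0.4, -0.3, 0.0]
gripper_width: 0.249
```

Run:
```python
from h import *
s=snap('scene','s7');w=snap('wrist','w7')
st=readout.read_state();print(st['eef_pos'],st['contact_force'],st['gripper_width'])
plan([.536,.147,.182],92.2)
a=s['color'][:,:,::-1]
cv2.imwrite('pics/z9.png',cv2.resize(a[180:345,200:360],None,fx=3.6,fy=3.6,interpolation=cv2.INTER_CUBIC))
```

```text
[0.53606214 0.14927119 0.24371936] [-0.38695838 -0.9162111  -0.64553052] 0.2491776617133171
slide [-0.0153 -0.0008  0.4115] twist -0.0003 curyaw 92.14 tilt 0.04
```

View pics/w7.png

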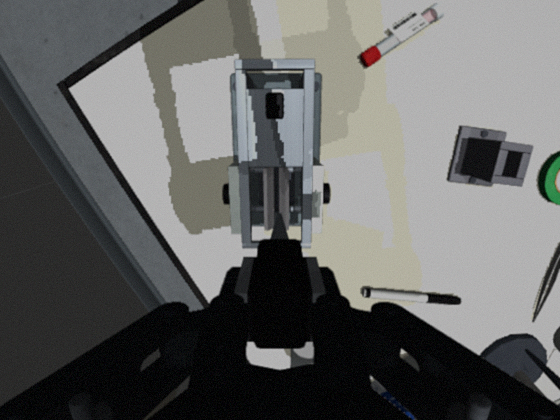

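View pics/z9.png

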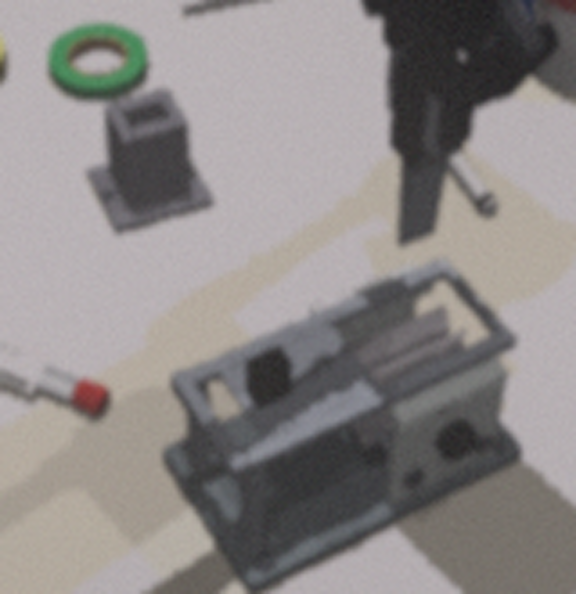

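Run:
```python
from h import *
np.set_printoptions(precision=4,suppress=True)
w=load('w7')
e=np.clip(w['color'][150:250,220:340,::-1].astype(float)*1.8,0,255).astype(np.uint8)
cv2.imwrite('pics/z10.png',cv2.resize(e,None,fx=6,fy=6,interpolation=cv2.INTER_CUBIC))
```

```text
(no output)
```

View pics/z10.png

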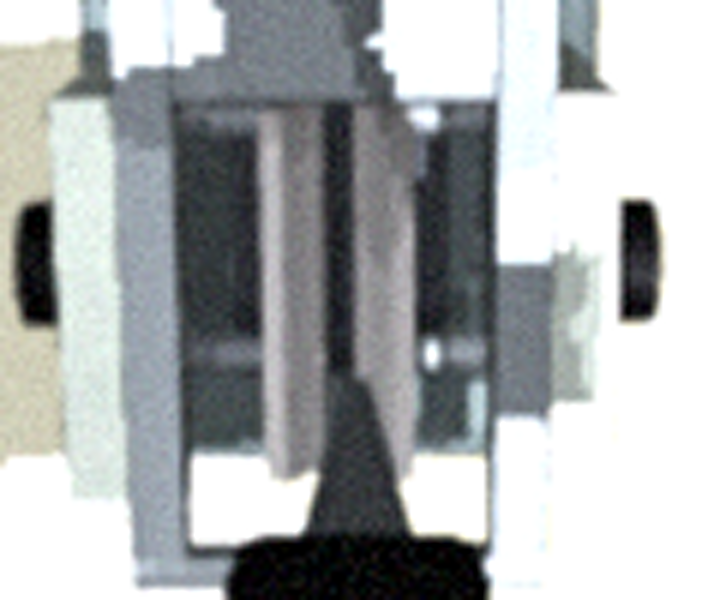

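The wrist zoom shows the slot centred near x≈339 at zoom y 300. The blade tip is at (348,375), nearly in line with the slot. I'll compute the offset.

Run:
```python
from h import *
np.set_printoptions(precision=4,suppress=True)
w=load('w7');Z=lambda x,y:(220+(x+.5)/6-.5,150+(y+.5)/6-.5)
for z in[(258,250),(415,250),(323,250),(354,250)]:print(onz(w,Z(*z),.081))
print('deep gap',onz(w,Z(338,250),.066))
print('tip',onz(w,Z(330,378),.155),onz(w,Z(366,378),.155),onz(w,Z(348,376),.155))
for z in[(115,250),(555,250),(178,300),(496,300)]:print('rail',onz(w,Z(*z),.09))
```

```text
[0.5278 0.1342 0.081 ]
[0.5269 0.1586 0.081 ]
[0.5274 0.1443 0.081 ]
[0.5272 0.1491 0.081 ]
deep gap [0.5307 0.1466 0.066 ]
tip [0.5262 0.1463 0.155 ] [0.5261 0.1506 0.155 ] [0.5259 0.1484 0.155 ]
rail [0.5265 0.113  0.09  ]
rail [0.5241 0.1794 0.09  ]
rail [0.534  0.1226 0.09  ]
rail [0.5322 0.1709 0.09  ]
```

drive_tool --pt "-0.012 0 0.1" --pt "-0.012 0 0.2" --pt "-0.012 0 0.3" --pt "-0.012 0 0.4" --pt "-0.012 0 0.4" --pt "-0.012 0 0.4" --twist '[0, 0, 0, 0, 0, 0]' --grip '[-1, -1, -1, -1, -1, -1]'

```text
clock: 13.65
eef_pos: [0.5364, 0.1465, 0.1843]
ee_rot: [0.694, 0.72, 0.0, 0.0]
contact_force: [-0.9, -0.6, 0.1]
gripper_width: 0.249
```

Run:
```python
from h import *
s=snap('scene','s8');w=snap('wrist','w8')
st=readout.read_state();print(st['eef_pos'],st['contact_force'],st['gripper_width'])
e=np.clip(w['color'][150:270,210:350,::-1].astype(float)*1.8,0,255).astype(np.uint8)
a=cv2.resize(e,None,fx=4,fy=4,interpolation=cv2.INTER_CUBIC)
b=cv2.resize(s['color'][220:345,240:360,::-1],None,fx=3.84,fy=3.84,interpolation=cv2.INTER_CUBIC)[:480]
cv2.imwrite('pics/z11.png',cv2.resize(np.hstack([a,b[:,:460]]),(800,378)))
plan([.536,.147,.155],92.2)
```

```text
[0.53666895 0.14651559 0.18491781] [-0.18058982  0.10346042 -0.75439838] 0.2526508788774587
slide [ 0.0033 -0.0047  0.1994] twist -0.0006 curyaw 92.08 tilt 0.09
```

View pics/z11.png

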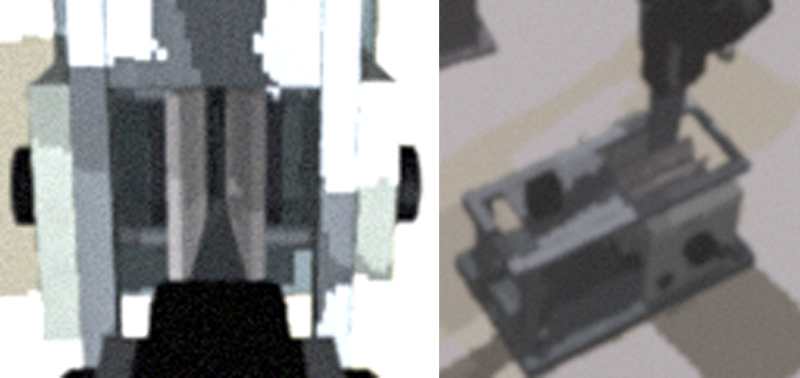

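The tip at (215,197) is centred over the slot gap (206–226). I'll descend.

drive_tool --pt "0.002 -0.003 0.05" --pt "0.002 -0.003 0.1" --pt "0.002 -0.003 0.15" --pt "0.002 -0.003 0.2" --pt "0.002 -0.003 0.2" --pt "0.002 -0.003 0.2" --twist '[0, 0, 0, 0, 0, 0]' --grip '[-1, -1, -1, -1, -1, -1]'

```text
clock: 14.5
eef_pos: [0.5359, 0.1468, 0.1541]
ee_rot: [0.694, 0.72, 0.0, 0.0]
contact_force: [-0.4, -0.7, -0.5]
gripper_width: 0.25
```

drive_tool --pt "0 0 0.013" --pt "0 0 0.027" --pt "0 0 0.027" --pt "0 0 0.027" --twist '[0, 0, 0, 0]' --grip '[-1, -1, -1, -1]'

```text
clock: 15.0
eef_pos: [0.5358, 0.1468, 0.1499]
ee_rot: [0.694, 0.72, -0.0, -0.0]
contact_force: [-0.1, 1.0, -0.7]
gripper_width: 0.251
```

drive_tool --pt "0 0 0.007" --pt "0 0 0.013" --pt "0 0 0.013" --pt "0 0 0.013" --twist '[0, 0, 0, 0]' --grip '[-1, -1, -1, -1]'

```text
clock: 15.5
eef_pos: [0.5358, 0.1468, 0.1479]
ee_rot: [0.694, 0.72, -0.0, 0.0]
contact_force: [0.4, -0.2, -0.7]
gripper_width: 0.248
```

Now I'll go down in 2 mm steps and watch the force.

drive_tool --pt "0 0 0.007" --pt "0 0 0.013" --pt "0 0 0.013" --pt "0 0 0.013" --twist '[0, 0, 0, 0]' --grip '[-1, -1, -1, -1]'

```text
clock: 16.0
eef_pos: [0.5358, 0.1468, 0.146]
ee_rot: [0.694, 0.72, -0.0, -0.0]
contact_force: [-0.1, -0.4, -1.5]
gripper_width: 0.251
```

drive_tool --pt "0 0 0.007" --pt "0 0 0.013" --pt "0 0 0.013" --pt "0 0 0.013" --twist '[0, 0, 0, 0]' --grip '[-1, -1, -1, -1]'

```text
clock: 16.5
eef_pos: [0.5359, 0.1468, 0.1442]
ee_rot: [0.694, 0.72, 0.0, 0.0]
contact_force: [-0.8, -0.2, 1.4]
gripper_width: 0.251
```

drive_tool --pt "0 0 0.007" --pt "0 0 0.013" --pt "0 0 0.013" --pt "0 0 0.013" --twist '[0, 0, 0, 0]' --grip '[-1, -1, -1, -1]'

```text
clock: 17.0
eef_pos: [0.5361, 0.1468, 0.1426]
ee_rot: [0.694, 0.72, 0.0, 0.0]
contact_force: [-0.6, 0.5, 5.2]
gripper_width: 0.25
```

drive_tool --pt "0 0 0.005" --pt "0 0 0.01" --pt "0 0 0.01" --pt "0 0 0.01" --twist '[0, 0, 0, 0]' --grip '[-1, -1, -1, -1]'

```text
clock: 17.5
eef_pos: [0.5361, 0.1468, 0.1411]
ee_rot: [0.694, 0.72, 0.0, 0.0]
contact_force: [-0.0, 0.0, 5.5]
gripper_width: 0.25
```

Run:
```python
from h import *
for i in range(5):
    if i: snapshot('top')
    st=readout.read_state();print(st['clock'],st['eef_pos'].round(4),st['contact_force'].round(2),st['ft_torque'].round(3))
```

```text
17.5 [0.5361 0.1468 0.1411] [-0.04  0.03  5.54] [-0.032 -0.046  0.01 ]
17.55 [0.5361 0.1468 0.1411] [-0.04 -0.2   5.84] [-0.082 -0.018 -0.003]
17.6 [0.5361 0.1468 0.1411] [ 0.96 -0.32  5.02] [0.012 0.018 0.01 ]
17.65 [0.5361 0.1468 0.1411] [ 0.13 -0.38  5.03] [-0.022 -0.047  0.019]
17.7 [0.5361 0.1468 0.1411] [-0.1   0.62  5.65] [ 0.075 -0.084  0.024]
```

drive_tool --pt "0 0 0.005" --pt "0 0 0.01" --pt "0 0 0.01" --pt "0 0 0.01" --twist '[0, 0, 0, 0]' --grip '[-1, -1, -1, -1]'

```text
clock: 18.2
eef_pos: [0.5362, 0.1468, 0.14]
ee_rot: [0.694, 0.72, 0.001, 0.0]
contact_force: [0.2, 0.1, 6.0]
gripper_width: 0.248
```

Run:
```python
from h import *
for i in range(5):
    if i: snapshot('top')
    st=readout.read_state();print(st['clock'],st['eef_pos'].round(4),st['contact_force'].round(2),st['ft_torque'].round(3))
```

```text
18.2 [0.5362 0.1468 0.14  ] [0.22 0.15 6.  ] [-0.019  0.009  0.035]
18.25 [0.5362 0.1468 0.14  ] [1.25 0.1  6.36] [ 0.053  0.03  -0.021]
18.3 [0.5362 0.1468 0.14  ] [-0.66  0.08  7.15] [-0.023  0.034  0.039]
18.35 [0.5362 0.1469 0.14  ] [-0.23  0.28  6.92] [-0.026  0.016  0.001]
18.4 [0.5362 0.1468 0.14  ] [-0.53  0.58  7.43] [-0.018  0.029  0.017]
```

drive_tool --pt "0 0 0.005" --pt "0 0 0.01" --pt "0 0 0.01" --pt "0 0 0.01" --twist '[0, 0, 0, 0]' --grip '[-1, -1, -1, -1]'

```text
clock: 18.9
eef_pos: [0.5363, 0.1469, 0.1389]
ee_rot: [0.694, 0.72, 0.001, 0.001]
contact_force: [-0.7, -1.2, 8.0]
gripper_width: 0.251
```

drive_tool --pt "0 0 0.005" --pt "0 0 0.009" --pt "0 0 0.009" --pt "0 0 0.009" --twist '[0, 0, 0, 0]' --grip '[-1, -1, -1, -1]'

```text
clock: 19.4
eef_pos: [0.5365, 0.1469, 0.1379]
ee_rot: [0.694, 0.72, 0.001, 0.001]
contact_force: [-0.4, -0.8, 9.2]
gripper_width: 0.25
```

Run:
```python
from h import *
for i in range(6):
    if i: snapshot('top')
    st=readout.read_state();print(st['clock'],st['eef_pos'].round(4),st['contact_force'].round(2),st['ft_torque'].round(3),st['ee_rot'].round(4))
s=snap('scene','s9');w=snap('wrist','w9');t=snap('top','t9')
e=np.clip(w['color'][150:270,210:350,::-1].astype(float)*1.8,0,255).astype(np.uint8)
a=cv2.resize(e,None,fx=4,fy=4,interpolation=cv2.INTER_CUBIC)
b=cv2.resize(s['color'][220:345,240:360,::-1],None,fx=3.84,fy=3.84,interpolation=cv2.INTER_CUBIC)[:480]
cv2.imwrite('pics/z12.png',cv2.resize(np.hstack([a,b[:,:460]]),(800,378)))
```

```text
19.4 [0.5365 0.1469 0.1379] [-0.43 -0.77  9.2 ] [0.013 0.112 0.094] [0.6941 0.7199 0.0012 0.0008]
19.45 [0.5365 0.1469 0.1379] [-1.34  0.36  9.08] [-0.027  0.1    0.018] [0.6941 0.7199 0.0011 0.0008]
19.5 [0.5364 0.1469 0.1379] [-0.34  1.1   8.93] [-0.011  0.125  0.082] [6.941e-01 7.199e-01 1.100e-03 7.000e-04]
19.55 [0.5365 0.1469 0.1379] [-0.09  0.38  8.92] [0.007 0.155 0.069] [6.941e-01 7.199e-01 1.100e-03 7.000e-04]
19.6 [0.5365 0.1469 0.1379] [0.18 0.29 8.46] [-0.039  0.133 -0.028] [6.941e-01 7.199e-01 1.100e-03 7.000e-04]
19.65 [0.5365 0.1469 0.1379] [-0.37  0.01  9.39] [-0.001  0.113  0.024] [6.941e-01 7.199e-01 1.100e-03 7.000e-04]
```

View pics/z12.png

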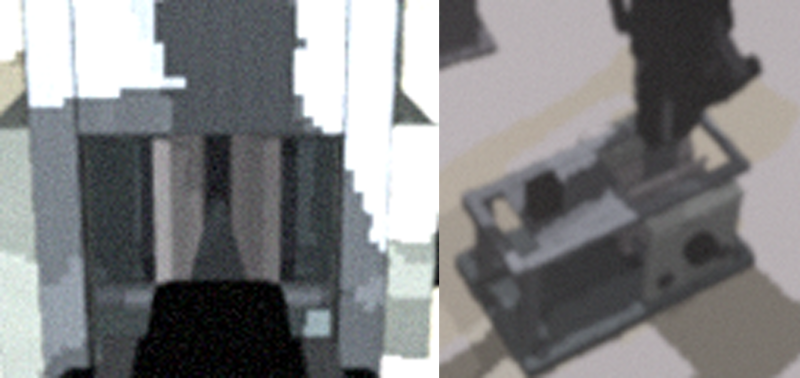

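View pics/s9.png

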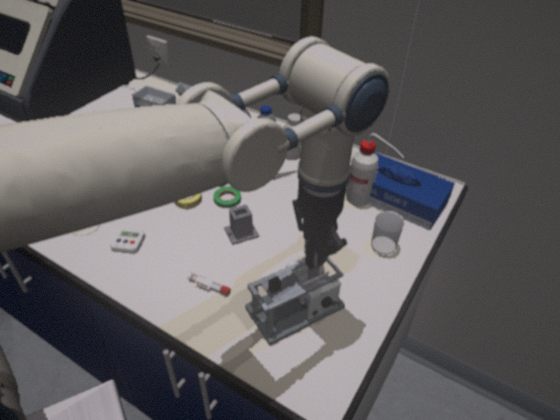

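The gauge is in the slot, steady at about 9 N upward reading (near 10 N net of gauge weight) and roughly 6 mm past first tightness. The cover is still open and the tapes are undisturbed.

```bash
python3 -c "
from plant import hand_in; print(hand_in())"
```

```text
the job is handed in; nothing more can be done
None
```

I opened the slot and put the gauge in it at what the force and depth readings say is a snug drag. I handed the job in while still gripping the gauge, at about 20 s of the 64 s. No verdict came back.

- **Cover:** I gripped the knob and slid it about 65 mm. The force then rose to about 22 N at the end stop, so I released it. The next picture showed the slot fully uncovered.
- **Insertion:** I gripped the gauge's handle at 60 N and lowered the blade into the slot in small steps. It first became tight with the TCP (tool point) at about z = 0.144 m and ended steady at 0.138 m, about 6 mm deeper.
- **Final force:** the reading was about 9 N upward, or nearly 10 N once the gauge's weight is allowed for, against the 6–14 N snug range. It rose by about 1.2 N per mm, which fits the sprung plate being pushed back. I worked out the plate pressure at about 7–8 N from the depth; it was not measured.
- **Last checks:** the tool was upright to within about 0.2°, and side forces were about 1 N or less. The last pictures showed the cover still open and the tape rolls in place. The marker was hidden behind the arm in that view; it was still in place in the view just before insertion.
- **Disagreements:** the cameras differed by about 2 mm on the stand's position across the slot, so I lined the blade up in the wrist view. My two-view estimate of the blade tip had an 8 mm ray mismatch, so I worked from its known start height in the holder instead.

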